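# Copy a bracket angle with a bevel gauge

## Robot

A 7-joint arm with a two-finger parallel gripper is mounted at the origin on the work surface. World frame = base frame: x ahead of the robot, y to its left, z up, the work surface at z = 0. Lengths are in m, angles in rad, forces in N, time in s.
With the tool pointing down it reaches from about 0.4 to 0.875 m from the base axis. Payload 19.3 kg.
Tool frame: the origin (TCP) lies between the finger pads; the fingertips stand 17 mm ahead of it and the grasp point (between the pads) lies 2 mm behind it (bot.finger_overhang is the distance from the TCP to the fingertips, in m); z points along the fingers, y is the line along which they close (so a half turn about z gives the same grasp; the last joint's range is limited). The gripper opens to 85 mm and grips with 20 to 120 N. Pads are 22 mm wide; open, the fingers measure 114 mm over their backs; the gripper's body (76 mm by 85 mm) begins 54 mm behind the grasp point. The pads swing forward as they close: fully open they stand 13 mm farther back than shut.
Start: joints at [1.216, 0.521, -0.036, 1.599, 0.021, 1.021, -0.113], TCP at [0.176, -0.6, 0.248] pointing down, gripper open.
Joint ranges: [-2.91, 2.91], [-0.3, 2.13], [-1.5, 1.42], [0.17, 2.43], [-1.26, 4.41], [0.16, 1.93], [-2.52, 2.52]. Speed limits (rad/s): [1.89, 1.89, 2.39, 2.39, 3.01, 3.01, 3.01].

## Interface

Orientations are given as [roll, pitch, yaw] about the fixed x, y, z axes, in that order (R = Rz(yaw) Ry(pitch) Rx(roll)).
In Python, from workcell import observe, grab_frame, bot gives the robot as it stands.
- The arm moves only by the shell command python3 -m crank 'ROWS' [FORCE]. ROWS is a JSON object of lists of equal length, an entry for each row: "linear": the shift along the world's x, y, z each as a share of 0.25 m, from -1 to 1, a list of three; "delta_rot": the turn, a rotation vector about the world's x, y, z each as a share of 30 degrees, from -1 to 1, a list of three; "fingers": the opening, from -1 (shut) to 1 (fully open). In form: {"linear": [[dx, dy, dz], ...], "delta_rot": [[rx, ry, rz], ...], "fingers": [fingers, ...]}. A call has 1 to 5 rows; each row is the pose to reach, as a shift and turn from the pose commanded when the call began; what a row does not reach only later rows make up. A row lasts 1/10 s, in which the tool goes at most 50 mm and 8.59 degrees, less where a joint would pass 70% of its speed; a pose out of reach is approached as far as the arm can. A call with a number of a shift or a turn outside -1 to 1 is refused whole. A call with a gripper value outside its range is refused whole. The fingers move at their own pace and stop on an object; FORCE is the grip in N (left out, the last holds). Time passes only in rows, so rows that repeat a pose let the fingers close. It gives the time, the measured TCP pose, the force, the opening and the grip force at its end, in the units of the state.
- observe(): the state, without advancing time (a new reading comes with each control period).
- grab_frame(name): name is "scene" or "top" or "wrist"; returns a dict with "image" (480x640x3 uint8, red, green, blue), "mtx" (3x3 intrinsics, pixels), "xyz" and "orientation" of the camera in the world. Camera axes: x right, y down, z forward; pixel columns grow to the right and rows downward; lengths in m; the calibration is good to about 2 mm. The wrist camera is an equidistant fisheye: a pixel r from the principal point sees the ray r / f radians off the axis. A picture is of the moment at which its call begins. There is no depth.
- bot.job_done(): hands the job in; it is judged then, once.
The state is a dict: "clock": time; "qpos": joint angles; "qd": joint speeds; "joint_efforts": joint torques, N m; "position": TCP position; "tool_rot": TCP orientation; "force": force on the tool from outside, world axes, zero at the start; "moment": the same for the moment, N m; "grip_width": finger opening in m; "finger_force": force on a finger pad.
Only numpy, scipy, OpenCV 4.12 (cv2) and the standard library are available. Lean on these libraries where they do the work, as an engineer would, in place of code of your own. Each camera call takes 0.05 s, during which the arm holds its last target. There are 200 camera calls.

## Task

Lift the bevel gauge by its yellow grip and slide it fully home into the corner of the bare aluminium bracket, so that the bracket's wing folds the blade until both edges lie flush; leave it lying there and press its red clamp button firmly all the way down. Then lift the clamped gauge out, carry it to the blue bracket and slide it fully home into that corner in the same way, so that the blade swings the loose blue wing to the same angle; leave the gauge lying there, flush, and let go. Do not touch the blue wing with the fingers, nor disturb the aluminium wing or the other things on the bench.

Things in the scene. Friction and masses are not known exactly. Their poses are not given: they have to be found in the camera images.
- gauge: Bevel gauge, 0.35 kg, lying flat; origin on its underside under the blade's pivot, x along the stock away from the pivot, y to the side the blade opens, z up. Dark steel stock: a bar from x = 7 to 130 mm, y = 0 to 16, z = 0 to 9; its straight outer edge y = 0 passes through the pivot axis; its square end x = 7 meets the bracket's stop. A neck at z = 20 to 25 mm carries the pivot.
- blade_pivot (a point): The gauge's steel blade, turning about the vertical pivot; origin on the pivot axis at the gauge's underside, x along the blade away from the pivot. Its straight outer edge is its own y = 0 line through the pivot axis, from 42 to 100 mm out (nearer in it is cut back 2 mm), 8 mm wide towards the stock, z = 0 to 16 mm. A round steel disc 44 mm across joins it to the pivot at z = 25 to 30 mm.
- blade (a joint): Angle of the blade from the stock, rad (grows counter-clockwise from above, limits 0 to 2.1); it starts more open than the aluminium bracket. Unclamped it turns at 0.04 N m (0.4 N at the tip); clamped it holds about 0.25 N m.
- blade_end (a point): Outer corner of the blade's far end, 100 mm from the pivot, 16 mm above the gauge's underside.
- lock (a joint): Travel of the red clamp button, m: 0 up (free), 0.007 down on its stop (clamped; counts from 0.0055). It is stiff: it starts to move at 8 N, meets its brake at 3 mm, takes 15 N at the end and stays where it is left.
- lock_top (a point): Centre of the top of the red button, 34 mm across, on the pivot axis, 50 mm above the gauge's underside when up. With the gauge home in a corner the bracket's stop supports it under the button.
- sample: Bare aluminium bracket, fixed on the grey panel; origin at its corner on the panel's top (6 mm above the table), x along its fence, y to the inside. Fence: wall with inner face y = 0, x = 5 to 135 mm, 8 mm thick, 18 mm high. At the corner a stop 19.5 mm high has its face at x = 7.5 mm, up to y = 10 mm. Gauge home: stock's edge on the fence, its end on the stop, pivot over the corner to 1 mm.
- sample_wing: Wing of the aluminium bracket, tight (does not move): origin at the corner, x along its inner face (y = 0), from 12 to 112 mm out, 6 mm thick on the outside, 18 mm high. Its angle from the fence, counter-clockwise from above, is between 66 and 86 degrees and is the one to copy.
- sample_corner (a point): Corner of the aluminium bracket (its origin).
- sample_wing_end (a point): Far end of the aluminium wing's inner face, 112 mm from the corner, 18 mm up.
- fresh: Blue bracket, fixed on the same panel with its fence parallel to the aluminium one; same shape and axes.
- fresh_wing: Wing of the blue bracket, same shape and axes, turning about the corner with a stiff hinge: 0.08 N m, about 0.8 N at its end; it stays where it is left and starts folded further in (49 to 57 degrees) than the aluminium one.
- fresh_corner (a point): Corner of the blue bracket (its origin).
- panel: Grey base panel under both brackets, 200 x 500 x 6 mm, origin at the centre of its underside, x across, y along.
- flux_jar: Bystander: jar with blue cap, 44 mm across, 50 mm high; origin at its underside.
- heatsink: Bystander: finned aluminium heat sink, 50 x 40 x 26 mm; origin at its underside.
- spool: Bystander: metal solder spool, 52 mm across, 35 mm high; origin at its underside.
- screw_tray: Bystander: clear tray, 90 x 130 x 22 mm; origin at its underside.
- driver: Bystander: orange screwdriver, lying.
- relay: Bystander: black relay, 30 x 22 x 26 mm; origin at its underside.
- module: Bystander: blue circuit module, 70 x 50 x 11 mm; origin at its underside.
- gauge_grip (a point): Middle of the top of the gauge's yellow grip, an upright fin along the stock 56 mm long and 14 mm wide, from x = 52 to 108 mm, y = 1 to 15 mm on the stock, top at z = 59 mm. Beside it no bracket rises above 20 mm over the panel.
There are look-alikes about, which are no part of the job. Leave any purple look-alike of the gauge alone.

How it is judged:
On the way, in this order (a step that is already met when the one before it is completed fails the run):
1. the free gauge lies home in the aluminium corner: pivot within 4 mm of the corner, stock along the fence and blade along the wing to 0.05 rad (3 degrees) (horizontal distance between gauge and sample_corner below 0.004 m and angle between the x axis of gauge and the x axis of sample, either way round below 0.05 rad and angle between the x axis of blade_pivot and the x axis of sample_wing, either way round below 0.05 rad and value of joint lock below 0.0025 m), for 0.2 s.
2. the button is clamped while the gauge still lies there so (horizontal distance between gauge and sample_corner below 0.004 m and angle between the x axis of gauge and the x axis of sample, either way round below 0.05 rad and angle between the x axis of blade_pivot and the x axis of sample_wing, either way round below 0.05 rad and value of joint lock above 0.0055 m), for 0.2 s.
3. the clamped gauge is lifted out of the aluminium corner (horizontal distance between gauge and sample_corner above 0.05 m and value of joint lock above 0.0055 m and height (world z) of gauge above 0.02 m).
At the end, for the whole second after the job is handed in: The blue wing stands at the aluminium wing's angle to 0.05 rad (3 degrees); the gauge, still clamped, lies on the panel at rest and let go, home in the blue corner: pivot within 4 mm of the corner, stock along the fence and blade along the blue wing to 0.05 rad (angle between the x axis of fresh_wing and the x axis of sample_wing, either way round below 0.05 rad and angle between the x axis of blade_pivot and the x axis of fresh_wing, either way round below 0.05 rad and angle between the x axis of gauge and the x axis of fresh, either way round below 0.05 rad and horizontal distance between gauge and fresh_corner below 0.004 m and height (world z) of gauge below 0.009 m and value of joint lock above 0.0055 m and linear speed of gauge below 0.01 m/s and contact force between the fingers and gauge below 0.1 N); the robot touches nothing.
It fails at once if the aluminium wing is bent by more than 4 mm at its end (distance of sample_wing_end from where it was at the start of the episode above 0.004 m).
It fails at once if the robot pushes or holds the blue wing itself (contact force between the fingers and fresh_wing above 1 N).
It fails at once if a bystander is moved by more than 30 mm (distance of any of flux_jar, heatsink, spool, screw_tray, driver, relay, module from where it was at the start of the episode above 0.03 m).
It also fails if it takes over 67 s, if anything falls off the work surface, if the arm or the gripper's body presses on something with over 40 N, if the wrist force passes 120 N, or if a joint passes its speed limit or range.

## Working session

There is one attempt and no reset: what is moved stays moved. The work goes in short steps, Python scripts to look and compute and a shell command to move; the robot and the scene stay as the last step left them, time stands still between calls to the robot, and variables do not carry over. Pictures are saved under pics/ and viewed, at most 10 in all, crops included, and the job is handed in when it is done.

```bash
mkdir -p pics
cat > h.py <<'E'
import numpy as np, cv2
from workcell import observe, grab_frame, bot
from scipy.spatial.transform import Rotation as Ro
import pickle,os
def R(o):
    o=np.array(o,float)
    return o if o.shape==(3,3) else (Ro.from_euler('xyz',o).as_matrix() if o.size==3 else Ro.from_quat(o).as_matrix())
def snap(n,save):
    f=grab_frame(n); pickle.dump(f,open(f'pics/{save}.pkl','wb')); cv2.imwrite(f'pics/{save}.png',f['image'][:,:,::-1]); return f
def load(s): return pickle.load(open(f'pics/{s}.pkl','rb'))
def ray(f,u,v,fish=False):
    K=np.array(f['mtx']); x=(u-K[0,2])/K[0,0]; y=(v-K[1,2])/K[1,1]
    if fish:
        r=np.hypot(x,y); d=np.array([x/r*np.sin(r),y/r*np.sin(r),np.cos(r)]) if r>1e-9 else np.array([0,0,1.])
    else: d=np.array([x,y,1.])
    d=R(f['orientation'])@d; return np.array(f['xyz']),d/np.linalg.norm(d)
def plane(f,u,v,z,fish=False):
    o,d=ray(f,u,v,fish); return o+d*(z-o[2])/d[2]
def tri(rs):
    A=sum(np.eye(3)-np.outer(d,d) for o,d in rs); b=sum((np.eye(3)-np.outer(d,d))@o for o,d in rs)
    p=np.linalg.solve(A,b); return p,[np.linalg.norm((np.eye(3)-np.outer(d,d))@(p-o)) for o,d in rs]
def proj(f,P,fish=False):
    c=R(f['orientation']).T@(np.array(P)-f['xyz']); K=np.array(f['mtx'])
    if fish:
        t=np.arctan2(np.hypot(c[0],c[1]),c[2]); s=t/np.hypot(c[0],c[1]); x,y=c[0]*s,c[1]*s
    else: x,y=c[0]/c[2],c[1]/c[2]
    return K[0,0]*x+K[0,2],K[1,1]*y+K[1,2]
E
python3 - <<'E'
from h import *
for n in ('top','scene','wrist'):
    f=snap(n,n+'0'); print(n,f['mtx'],f['xyz'],f['orientation'])
print(observe(),bot.finger_overhang)
E
```

```text
top [[620.34410127   0.         323.0738726 ]
 [  0.         620.34410127 235.82169913]
 [  0.           0.           1.        ]] [ 0.37025132 -0.11604484  1.53637018] [-3.05037041 -0.00345139 -1.55630047]
scene [[500.99044737   0.         317.21873606]
 [  0.         500.99044737 239.70230301]
 [  0.           0.           1.        ]] [ 1.2611964  -0.17306075  1.05082944] [-2.48179183 -0.00776728  1.5303861 ]
wrist [[371.64829954   0.         312.23367168]
 [  0.         371.64829954 238.73394768]
 [  0.           0.           1.        ]] [ 0.25258573 -0.5770398   0.37160241] [ 2.82504303e+00  5.04173960e-04 -1.28697543e+00]
{'clock': 0.15, 'qpos': array([ 1.21581286,  0.52186097, -0.03630066,  1.59987212,  0.02121838,
        1.0211046 , -0.11278221]), 'qd': array([ 1.69830846e-03, -1.22838553e-03, -5.42385816e-06, -3.87880430e-03,
        9.71878722e-04,  1.05314352e-03, -5.14918057e-04]), 'joint_efforts': array([ 6.18070953e-04, -9.27404881e+01,  1.97945282e+00, -3.70059693e+01,
        1.77093147e-02,  6.54502917e-03, -1.62486890e-04]), 'position': array([ 0.17547927, -0.59961125,  0.24787007]), 'tool_rot': array([-3.14073718e+00,  8.68453733e-05,  2.84775291e-01]), 'force': array([ 0.04764021, -0.78532261, -0.35674384]), 'moment': array([ 0.00196141, -0.03654728, -0.02214952]), 'finger_force': 0.0, 'grip_width': 0.0853664599196099} 0.017
```

View pics/top0.png

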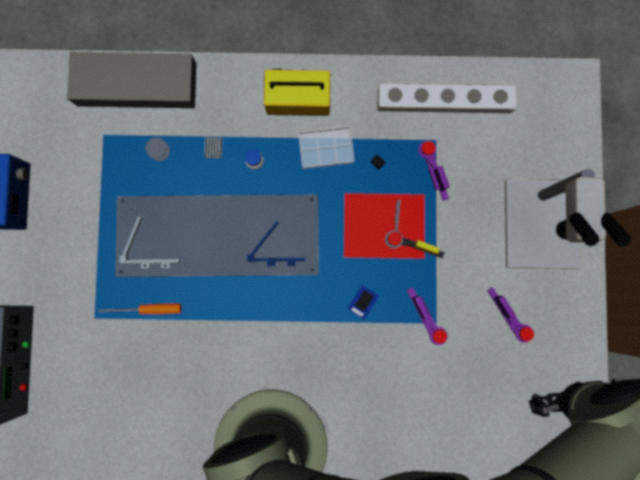

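View pics/scene0.png

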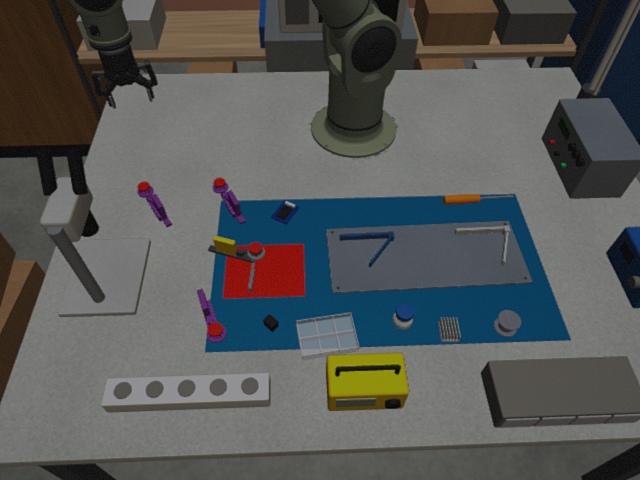

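Top view: the gauge has a yellow grip at about (428,247), a red button at (394,239) and a blade running up to (399,200), and it sits on the red mat. The purple ones at (428,150), (437,335) and (525,333) have no yellow grip, so they are look-alikes. The aluminium bracket has its corner at (123,262) and the blue one at (250,261). In the scene view the grip is at about (225,243).

Run:
```python
from h import *
t=load('top0');s=load('scene0')
print('grip',tri([ray(t,428,246),ray(s,225,241)]))
print('button',tri([ray(t,394,239),ray(s,255,250)]))
print('alu corner',plane(t,123,262,.025),plane(s,508,231,.025),'blue',plane(t,250,260,.025),plane(s,393,237,.025))
def crop(f,u0,v0,w,h,k): return cv2.resize(f['image'][v0:v0+h,u0:u0+w],None,fx=k,fy=k,interpolation=cv2.INTER_CUBIC)
a=crop(t,340,190,110,75,7)[:, :,::-1][:300] if 0 else crop(t,350,190,100,75,4)[:,:,::-1]
b=crop(s,190,220,100,75,4)[:,:,::-1]
c=crop(t,110,200,100,75,4)[:,:,::-1]; d=crop(t,235,200,100,75,4)[:,:,::-1]
cv2.imwrite('pics/crop0.png',np.vstack([np.hstack([a,b]),np.hstack([c,d])]))
```

```text
grip (array([ 0.48500074, -0.36819855,  0.05444663]), [np.float64(0.0027580356313392763), np.float64(0.002758035631339336)])
button (array([ 0.50235171, -0.29149725,  0.03610893]), [np.float64(6.466222767941301e-05), np.float64(6.466222767941704e-05)])
alu corner [0.43736551 0.36682709 0.025     ] [0.45459588 0.37104532 0.025     ] blue [0.44677154 0.05793707 0.025     ] [0.46420364 0.06482072 0.025     ]
```

View pics/crop0.png

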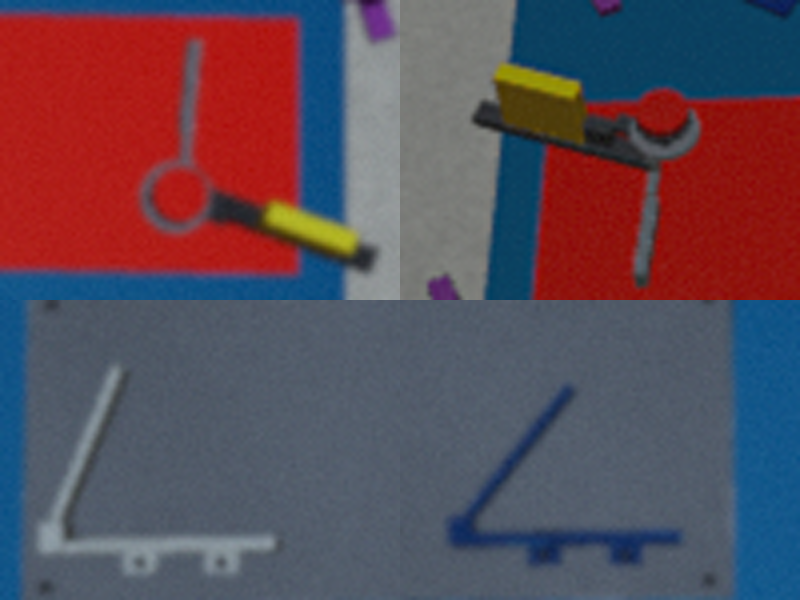

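The crop confirms it. The gauge with the yellow grip (top 428,247) and dark stock is the target. The purple ones stay out of it. I'll move above it for a wrist view.

```bash
python3 -m crank '{"linear":[[0.62,0.46,0],[0.62,0.46,0],[0.62,0.46,0],[0.62,0.46,0],[0.62,0.46,0]],"delta_rot":[[0,0,0.9],[0,0,0.9],[0,0,0.9],[0,0,0.9],[0,0,0.9]],"fingers":[1,1,1,1,1]}'
python3 -m crank '{"linear":[[0.62,0.46,0],[0.62,0.46,0],[0.62,0.46,0],[0.62,0.46,0],[0.62,0.46,0]],"delta_rot":[[0,0,0.9],[0,0,0.9],[0,0,0.9],[0,0,0.9],[0,0,0.9]],"fingers":[1,1,1,1,1]}'
python3 - <<'E'
from h import *
t=load('top0');s=load('scene0')
print('grip',tri([ray(t,428,247),ray(s,224.5,240)]))
print('button',tri([ray(t,394.5,239),ray(s,255.5,247)]))
f=snap('wrist','w1'); print(observe()['position'],observe()['tool_rot'],observe()['qpos'],f['xyz'])
E
```

```text
clock: 0.65
position: [0.3358, -0.4807, 0.2483]
tool_rot: [3.141, -0.003, 0.764]
force: [0.3, -1.5, 0.5]
grip_width: 0.0857
finger_force: 0.0
clock: 1.15
position: [0.4901, -0.365, 0.248]
tool_rot: [3.141, -0.003, 1.235]
force: [-1.6, 0.6, 0.5]
grip_width: 0.0855
finger_force: 0.0
grip (array([ 0.48255416, -0.36877375,  0.05533884]), [np.float64(0.0020375849326407834), np.float64(0.0020375849326407843)])
button (array([ 0.50136738, -0.2903227 ,  0.04739795]), [np.float64(0.00111662711468626), np.float64(0.0011166271146862904)])
[ 0.48758756 -0.36754448  0.2479087 ] [-3.14148228e+00 -1.24097090e-03  1.23139483e+00] [ 0.77510616  0.51476663 -0.32833247  1.62790345  0.18483955  1.03001848
  0.05144208] [ 0.51656302 -0.28960904  0.37209354]
```

View pics/w1.png

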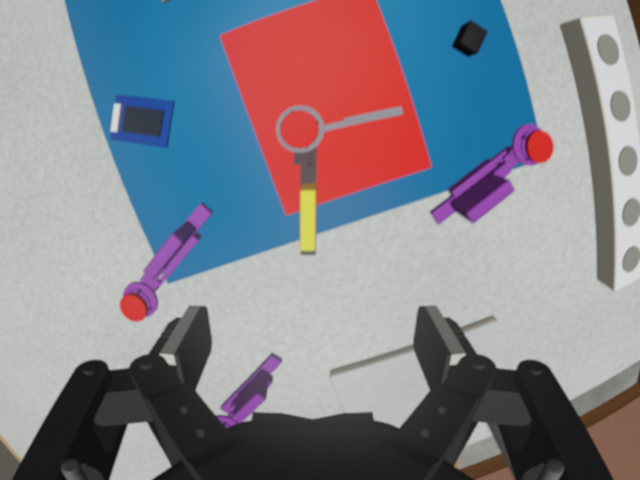

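The wrist view shows the gauge alone on the red mat, with its ring at about (299,129), its fin top from (308,186) to (308,248) and its blade tip at (402,111).

Run:
```python
from h import *
t=load('top0');s=load('scene0');w=load('w1')
im=w['image'].astype(int)
m=((im[:,:,0]>120)&(im[:,:,1]>110)&(im[:,:,2]<90)).astype(np.uint8); m[:150]=0;m[300:]=0
ys,xs=np.nonzero(m); print(xs.min(),xs.max(),ys.min(),ys.max())
g=(im[:,:,0]>225)&(im[:,:,1]>150); print(im[200,300:318].tolist(), im[182:256:4,308].tolist())
print('grip',tri([ray(t,428,247),ray(s,224.5,240),ray(w,308,218,True)]))
for z in(.055,.059):
  a=plane(w,308,189,z,True);b=plane(w,308,248,z,True);print(z,a,b,(a+b)/2,np.linalg.norm(a-b),np.degrees(np.arctan2(*(b-a)[1::-1])))
print('ring',plane(w,299,129,.03,True),'tip',plane(w,402,111,.016,True))
cv2.imwrite('pics/w1c.png',cv2.resize(w['image'][80:270,240:430][:,:,::-1],None,fx=3.1,fy=3.1,interpolation=cv2.INTER_CUBIC))
```

```text
299 316 185 225
[[204, 170, 75], [209, 198, 85], [212, 209, 91], [212, 212, 93], [213, 213, 94], [213, 213, 94], [213, 213, 93], [213, 213, 93], [212, 213, 92], [213, 213, 93], [213, 213, 92], [213, 213, 91], [213, 213, 90], [212, 209, 89], [206, 196, 82], [194, 167, 72], [191, 122, 66], [202, 84, 65]] [[106, 92, 91], [142, 114, 54], [188, 175, 71], [213, 213, 92], [212, 213, 91], [212, 213, 92], [213, 213, 92], [213, 213, 93], [213, 213, 93], [212, 213, 93], [212, 214, 93], [212, 214, 94], [213, 214, 95], [213, 214, 95], [213, 214, 95], [213, 214, 96], [212, 214, 96], [186, 182, 94], [136, 138, 137]]
grip (array([ 0.48397115, -0.36817994,  0.05615829]), [np.float64(0.002864523798052555), np.float64(0.0017295108297148004), np.float64(0.0021244348094630085)])
0.055 [ 0.49447402 -0.34305487  0.055     ] [ 0.47646927 -0.39399329  0.055     ] [ 0.48547165 -0.36852408  0.055     ] 0.054026792686631096 -109.46652054629807
0.059 [ 0.49475267 -0.34238067  0.059     ] [ 0.47697504 -0.39267653  0.059     ] [ 0.48586385 -0.3675286   0.059     ] 0.0533452676921978 -109.46652054629803
ring [ 0.50360107 -0.29180309  0.03      ] tip [ 0.60250136 -0.30593249  0.016     ]
```

View pics/w1c.png

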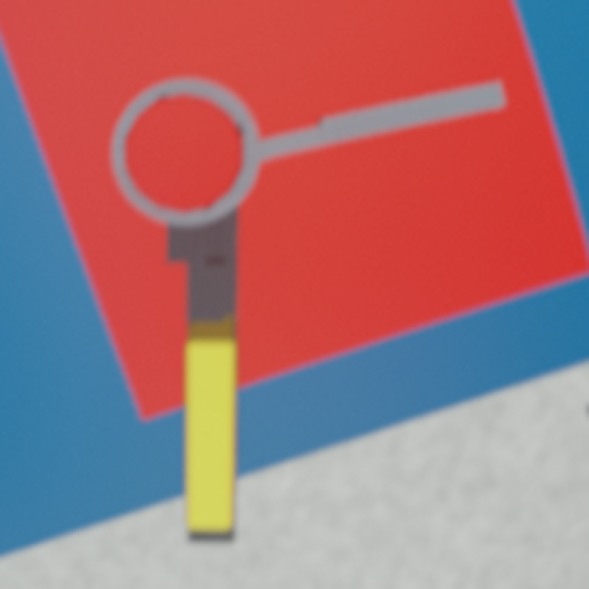

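```bash
python3 -m crank '{"linear":[[0.006,0.03,-0.2],[0.006,0.03,-0.4],[0.006,0.03,-0.56],[0.006,0.03,-0.56],[0.006,0.03,-0.56]],"delta_rot":[[0,0,0],[0,0,0],[0,0,0],[0,0,0],[0,0,0]],"fingers":[0.2,0.2,0.2,0.2,0.2]}'
python3 - <<'E'
from h import *
w=snap('wrist','w2'); o=observe(); print(o['position'],o['tool_rot'],o['grip_width'])
im=w['image'].astype(int); m=((im[:,:,0]>180)&(im[:,:,1]>180)&(im[:,:,2]<130)).astype(np.uint8)
n,l,st,c=cv2.connectedComponentsWithStats(m); i=1+st[1:,4].argmax(); print(st[i],c[i])
(cx,cy),wh,a=cv2.minAreaRect(np.argwhere(l==i)[:,::-1].astype(np.float32)); print(cx,cy,wh,a)
for z in (.056,.059): 
  print(plane(w,cx,cy,z,True))
bx=cv2.boxPoints(((cx,cy),wh,a)); q=[plane(w,*p,.058,True) for p in bx]; print(np.array(q))
w1=load('w1'); print(tri([ray(w,cx,cy,True),ray(w1,307.7,218,True)]))
E
```

```text
clock: 1.7
position: [0.4868, -0.363, 0.1091]
tool_rot: [-3.141, 0.0, 1.226]
force: [-0.3, 0.1, 1.5]
grip_width: 0.0512
finger_force: 0.0
[ 0.48753727 -0.3633198   0.11021992] [3.13983433e+00 6.44612055e-04 1.22624507e+00] 0.051398558587141326
[ 301  240   26   94 2342] [313.39837746 285.42997438]
313.5 286.5 (93.0, 25.0) 90.0
[ 0.48619281 -0.36728056  0.056     ]
[ 0.48666788 -0.36592866  0.059     ]
[[ 0.48928016 -0.34029671  0.058     ]
 [ 0.50094521 -0.34449642  0.058     ]
 [ 0.4833137  -0.39580026  0.058     ]
 [ 0.4703005  -0.3911057   0.058     ]]
(array([ 0.48587661, -0.3674011 ,  0.05557605]), [np.float64(0.00025876042164457995), np.float64(0.000258760421644614)])
```

```bash
python3 -m crank '{"linear":[[0,0,-0.13],[0,0,-0.256],[0,0,-0.256],[0,0,-0.256],[0,0,-0.256]],"delta_rot":[[0,0,0],[0,0,0],[0,0,0],[0,0,0],[0,0,0]],"fingers":[0.2,0.2,0.2,-1,-1]}' 80
python3 -m crank '{"linear":[[0,0,0],[0,0,0],[0,0,0.1],[0,0,0.25],[0,0,0.25]],"delta_rot":[[0,0,0],[0,0,0],[0,0,0],[0,0,0],[0,0,0]],"fingers":[-1,-1,-1,-1,-1]}' 80
python3 - <<'E'
from h import *
w=snap('wrist','w3'); o=observe(); print(o['position'],o['tool_rot'],o['grip_width'])
E
```

```text
clock: 2.25
position: [0.4882, -0.3632, 0.0469]
tool_rot: [3.138, 0.001, 1.227]
force: [0.9, 0.8, -0.3]
grip_width: 0.0233
finger_force: 0.0
clock: 2.75
position: [0.4891, -0.3638, 0.1122]
tool_rot: [3.135, 0.002, 1.227]
force: [1.4, -0.6, -4.3]
grip_width: 0.0128
finger_force: 79.0
[ 0.4882171  -0.3632932   0.10991282] [3.13693356e+00 1.39348707e-03 1.22683034e+00] 0.012880804365976795
```

View pics/w3.png

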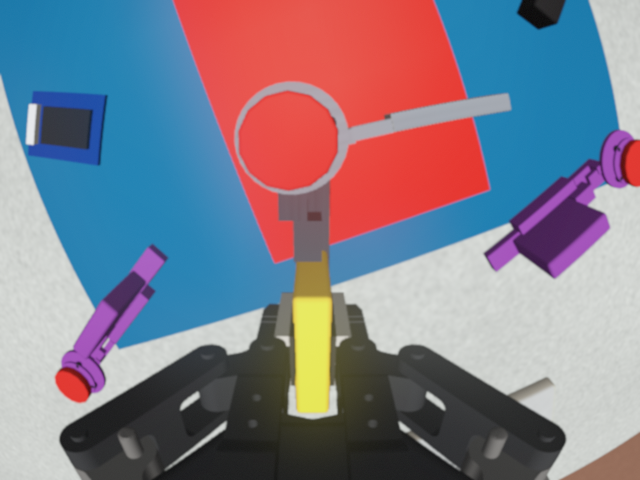

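The gauge is held and level; the disc is at (291,138). Next I'll carry it over toward the brackets and look at them on the way.

```bash
python3 -m crank '{"linear":[[-0.07,0.9,0.36],[-0.07,0.9,0.36],[-0.07,0.9,0.36],[-0.07,0.9,0.36],[-0.07,0.9,0.36]],"delta_rot":[[0,0,0.657],[0,0,0.657],[0,0,0.657],[0,0,0.657],[0,0,0.657]],"fingers":[-1,-1,-1,-1,-1]}'
python3 -m crank '{"linear":[[0,0.1,0],[0,0.1,0],[0,0.1,0]],"delta_rot":[[0,0,0],[0,0,0],[0,0,0]],"fingers":[-1,-1,-1]}'
python3 -c "
from h import *
snap('wrist','wA');o=observe();print(o['position'],o['tool_rot'])"
python3 -m crank '{"linear":[[0,0.8,0],[0,0.8,0],[0,0.8,0],[0,0.8,0],[0,0.8,0]],"delta_rot":[[0,0,0],[0,0,0],[0,0,0],[0,0,0],[0,0,0]],"fingers":[-1,-1,-1,-1,-1]}'
python3 -c "
from h import *
b=snap('wrist','wB');o=observe();print(o['position'],o['tool_rot'])
a=load('wA');print(a['xyz'],b['xyz'])
for n,f in (('A',a),('B',b)):
  for P in ((.446,.06,.024),(.446,.369,.024)): print(n,proj(f,P,True))
v=lambda f:cv2.resize(f['image'][:,:,::-1],(400,300))
cv2.imwrite('pics/AB.png',np.hstack([v(a),v(b)]))"
```

```text
clock: 3.3
position: [0.4689, -0.1351, 0.1974]
tool_rot: [-3.141, -0.0, 1.572]
force: [1.4, -0.3, -4.3]
grip_width: 0.0127
finger_force: 79.6
clock: 3.6
position: [0.4694, -0.1123, 0.1966]
tool_rot: [-3.141, 0.0, 1.572]
force: [-0.3, -0.5, -5.0]
grip_width: 0.0129
finger_force: 79.6
[ 0.46932135 -0.11299005  0.19648139] [-3.14092660e+00  2.92040663e-04  1.57081434e+00]
clock: 4.15
position: [0.4694, 0.0936, 0.1968]
tool_rot: [3.141, -0.003, 1.578]
force: [1.1, -1.6, -5.3]
grip_width: 0.0126
finger_force: 79.6
[0.46951679 0.09003473 0.1964888 ] [-3.14116377e+00 -8.92842529e-04  1.57524088e+00]
[ 0.46964367 -0.03214617  0.32042689] [0.46916616 0.17333912 0.32084081]
A (np.float64(282.17049170769184), np.float64(9.20980082751231))
A (np.float64(289.2027818327845), np.float64(-226.07380252916514))
B (np.float64(284.09241811382503), np.float64(257.34372361201866))
B (np.float64(285.66891134754826), np.float64(-94.25773503672562))
```

View pics/AB.png

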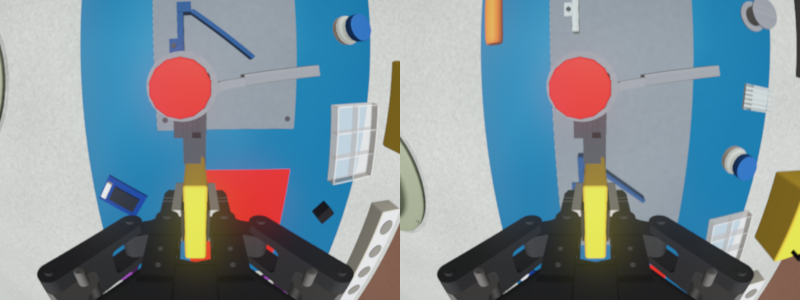

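Left half (A): the blue bracket is at the top, with its corner at about (293,8) full scale. Right half (B): only the aluminium fence end shows. I need to go closer to the aluminium corner.

```bash
python3 -m crank '{"linear":[[0,0.2,0],[0,0.4,0],[0,0.46,0],[0,0.46,0],[0,0.46,0]],"delta_rot":[[0,0,0],[0,0,0],[0,0,0],[0,0,0],[0,0,0]],"fingers":[-1,-1,-1,-1,-1]}'
python3 -c "
from h import *
snap('wrist','wC');o=observe();print(o['position'],o['tool_rot'])"
python3 -m crank '{"linear":[[0,0.1,0],[0,0.1,0],[0,0.1,0]],"delta_rot":[[0,0,0],[0,0,0],[0,0,0]],"fingers":[-1,-1,-1]}'
python3 -c "
from h import *
b=snap('wrist','wD');o=observe();print(o['position'],o['tool_rot'],o['qpos'])
a=load('wC');print(a['xyz'],b['xyz'])
v=lambda f:cv2.resize(f['image'][0:200,240:440][:,:,::-1],None,fx=2,fy=2,interpolation=cv2.INTER_CUBIC)
cv2.imwrite('pics/CD.png',np.hstack([v(a),v(b)]))"
```

```text
clock: 4.7
position: [0.4699, 0.2011, 0.1962]
tool_rot: [-3.141, 0.001, 1.57]
force: [-0.7, -0.4, -4.2]
grip_width: 0.0125
finger_force: 79.5
[0.46997697 0.20077234 0.19635442] [-3.14086453e+00  1.09651506e-03  1.56902885e+00]
clock: 5.05
position: [0.4699, 0.2265, 0.1966]
tool_rot: [-3.141, 0.001, 1.57]
force: [-0.2, -0.6, -4.2]
grip_width: 0.0127
finger_force: 79.6
[0.46987867 0.22618823 0.19660958] [-3.14130874e+00  8.06027311e-04  1.56961650e+00] [-0.16373803  0.46757946 -0.52905851  1.90276651  0.3076114   0.85238794
 -0.85222945]
[0.47045862 0.28137572 0.31997002] [0.47030522 0.30668124 0.32038124]
```

View pics/CD.png

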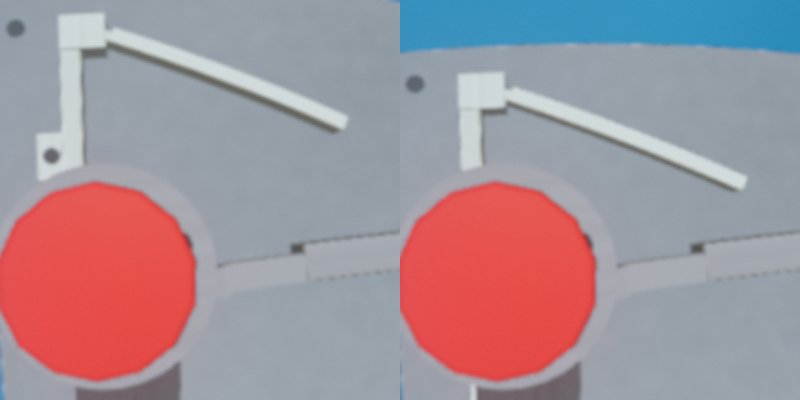

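C/D (zoom 2×, origin 240,0): the aluminium fence inner edge is at column 281. The stop face is at row 24 in C and 54 in D. The wing's inner edge in D runs from (293,51) to (410,94.5). The button centre is at (288.5,140.5).

Run:
```python
from h import *
A,C,D=load('wA'),load('wC'),load('wD'); t=load('top0'); s=load('scene0')
print('tri stop/fence',tri([ray(C,281,24.2,True),ray(D,281,54.2,True)]))
for f,v in((C,24.2),(D,54.2)): print(plane(f,281,v,.0245,True))
a=plane(D,293,51,.024,True);b=plane(D,410,94.5,.024,True);print('wing',a,b,np.degrees(np.arctan2(*(b-a)[1::-1]))+90)
a=plane(C,292.5,21,.024,True);b=plane(C,410,65,.024,True);print('wingC',a,b,np.degrees(np.arctan2(*(b-a)[1::-1]))+90)
a=plane(C,281,24,.024,True);b=plane(C,281.3,82,.024,True);print('fence',a,b,np.degrees(np.arctan2(*(b-a)[1::-1])))
for dz in (0,.005,.01): print('button',plane(D,288.5,140.5,.1966+dz,True)-[.4699,.2262,0])
# refine via top camera
for n,u,v in(('alu fence R end inner',110+275/4,200+(538-300)/4),('blue',235+(680-400)/4,200+(533-300)/4),('alu stop in',110+62/4,200+(535-300)/4),('blue stop',235+(475-400)/4,200+(530-300)/4)): print(n,plane(t,u,v,.024))
for nm,f in(('A',A),('D',D)):
  o=f['image'][0:100,240:480][:,:,::-1]; cv2.imwrite(f'pics/z{nm}.png',cv2.resize(o,None,fx=3.3,fy=3,interpolation=cv2.INTER_CUBIC))
```

```text
tri stop/fence (array([0.44572389, 0.36140706, 0.01979631]), [np.float64(8.395945717263847e-06), np.float64(8.395945717308342e-06)])
[0.44610318 0.36015308 0.0245    ]
[0.44611684 0.36055063 0.0245    ]
wing [0.45545031 0.36305531 0.024     ] [0.54828826 0.33010621 0.024     ] 70.4597278249522
wingC [0.45505707 0.36276059 0.024     ] [0.54798504 0.3289512  0.024     ] 70.00741812960148
fence [0.44606141 0.36045733 0.024     ] [0.44625567 0.31247787 0.024     ] -89.76802425691602
button [-0.0074332   0.07392652  0.1966    ]
button [-0.00711658  0.07419129  0.2016    ]
button [-0.00679996  0.07445606  0.2066    ]
alu fence R end inner [0.44549348 0.23167866 0.024     ]
blue [ 0.45306193 -0.0759626   0.024     ]
alu stop in [0.44541837 0.3614083  0.024     ]
blue stop [0.45305698 0.04906297 0.024     ]
```

```bash
python3 -m crank '{"linear":[[-0.042,-0.03,-0.2],[-0.042,-0.03,-0.4],[-0.042,-0.03,-0.52],[-0.042,-0.03,-0.54],[-0.042,-0.03,-0.54]],"delta_rot":[[0,0,0],[0,0,0],[0,0,0],[0,0,0],[0,0,0]],"fingers":[-1,-1,-1,-1,-1]}'
python3 -m crank '{"linear":[[0,0,-0.01],[0,0,-0.016],[0,0,-0.024],[0,0,-0.03],[0,0,-0.03]],"delta_rot":[[0,0,0],[0,0,0],[0,0,0],[0,0,0],[0,0,0]],"fingers":[-1,-1,-1,-1,-1]}'
python3 -c "
from h import *
b=snap('wrist','wE');o=observe();print(o['position'],o['tool_rot'],o['force'],o['moment'])"
```

```text
clock: 5.6
position: [0.4591, 0.2196, 0.0619]
tool_rot: [-3.141, 0.001, 1.571]
force: [0.7, 0.1, -3.0]
grip_width: 0.0129
finger_force: 79.4
clock: 6.1
position: [0.4592, 0.2202, 0.0544]
tool_rot: [3.141, -0.0, 1.571]
force: [0.5, -0.6, -4.0]
grip_width: 0.0129
finger_force: 79.5
[0.45910071 0.22018919 0.05440128] [3.14152090e+00 2.74329643e-05 1.57127442e+00] [-0.04859328  0.06156604 -4.57043587] [-0.06439144  0.00034239 -0.0144292 ]
```

```bash
python3 -m crank '{"linear":[[0,0.05,-0.004],[0,0.1,-0.004],[0,0.15,-0.004],[0,0.2,-0.004],[0,0.24,-0.004]],"delta_rot":[[0,0,0],[0,0,0],[0,0,0],[0,0,0],[0,0,0]],"fingers":[-1,-1,-1,-1,-1]}'
python3 -m crank '{"linear":[[-0.012,0,0],[-0.02,0,0],[-0.026,0,0],[-0.032,0,0],[-0.032,0,0]],"delta_rot":[[0,0,0],[0,0,0],[0,0,0],[0,0,0],[0,0,0]],"fingers":[-1,-1,-1,-1,-1]}'
python3 -c "
from h import *
b=snap('wrist','wF');o=observe();print(o['position'],o['tool_rot'],o['force'],o['moment'])
cv2.imwrite('pics/wFc.png',cv2.resize(b['image'][60:300,180:560][:,:,::-1],None,fx=2,fy=2))"
```

```text
clock: 6.65
position: [0.4589, 0.2818, 0.0533]
tool_rot: [3.142, -0.0, 1.572]
force: [1.5, -0.1, -4.1]
grip_width: 0.0126
finger_force: 79.5
clock: 7.15
position: [0.4539, 0.2807, 0.054]
tool_rot: [3.136, -0.003, 1.571]
force: [17.6, 4.2, -14.0]
grip_width: 0.0127
finger_force: 79.2
[0.45389878 0.2807242  0.05398121] [ 3.13647933e+00 -3.06622945e-03  1.57106386e+00] [ 17.50256475   4.7823273  -13.24861868] [ 1.41527481 -4.4683889   0.61631173]
```

View pics/wFc.png

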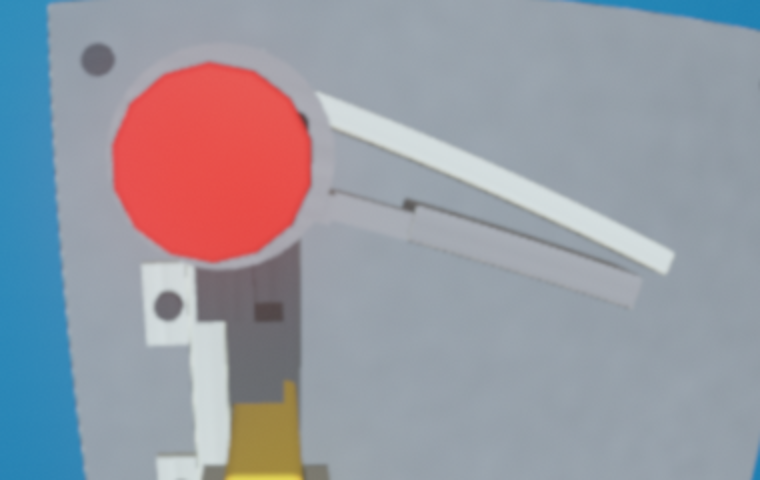

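Contact with the fence is made: the stock lies along it, and the blade is being folded by the wing with its tip 10 mm off. I'll ease the x pressure and slide to the stop.

```bash
python3 -m crank '{"linear":[[0.006,0.0,0],[0.006,0.02,-0.004],[0.006,0.035,-0.004],[0.006,0.046,-0.004],[0.006,0.046,-0.004]],"delta_rot":[[0,0,0],[0,0,0],[0,0,0],[0,0,0],[0,0,0]],"fingers":[-1,-1,-1,-1,-1]}'
python3 -m crank '{"linear":[[0,0.006,0],[0,0.01,0],[0,0.014,0],[0,0.016,0],[0,0.016,0]],"delta_rot":[[0,0,0],[0,0,0],[0,0,0],[0,0,0],[0,0,0]],"fingers":[-1,-1,-1,-1,-1]}'
python3 -c "
from h import *
o=observe();print(o['position'],o['tool_rot'],o['force'],o['moment'])"
```

```text
clock: 7.7
position: [0.4546, 0.2889, 0.0529]
tool_rot: [3.139, 0.003, 1.569]
force: [10.1, -12.1, 6.6]
grip_width: 0.013
finger_force: 81.8
clock: 8.2
position: [0.4545, 0.2925, 0.0529]
tool_rot: [3.139, 0.004, 1.569]
force: [9.5, -15.3, 8.9]
grip_width: 0.0127
finger_force: 82.1
[0.45452478 0.29251183 0.05285615] [3.13914673 0.00358243 1.5688098 ] [  9.46681818 -15.27886165   8.9295112 ] [-3.04504877 -2.20466198  0.4563551 ]
```

```bash
python3 -c "
from h import *
b=snap('wrist','wG')
cv2.imwrite('pics/wGc.png',cv2.resize(b['image'][60:260,180:480][:,:,::-1],None,fx=2.6,fy=2.6,interpolation=cv2.INTER_CUBIC))"
```

```text
(no output)
```

View pics/wGc.png

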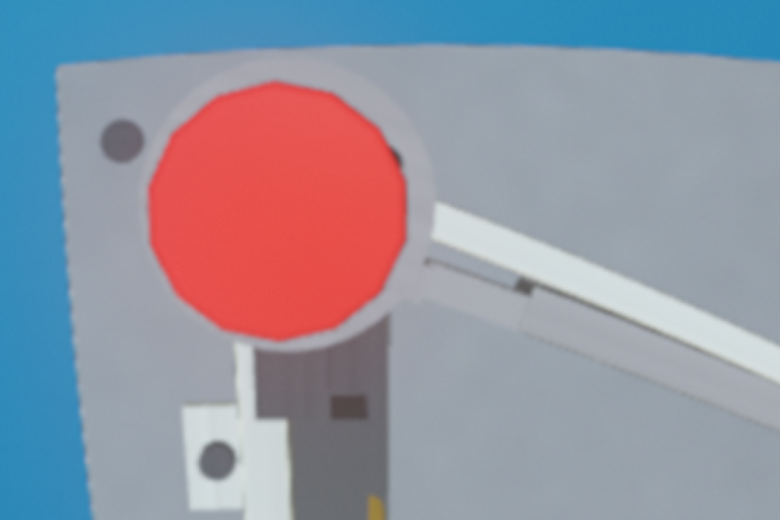

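That's my last picture. The gauge lies along the fence, and the blade shows about a 1.5–2 mm gap to the wing, so it is nearly home. I'll relieve the down pressure and push on in y, using the numbers only from here.

```bash
python3 -m crank '{"linear":[[0,0,0.006],[0,0.004,0.006],[0,0.006,0.006],[0,0.008,0.006],[0,0.008,0.006]],"delta_rot":[[0,0,0],[0,0,0],[0,0,0],[0,0,0],[0,0,0]],"fingers":[-1,-1,-1,-1,-1]}'
python3 -m crank '{"linear":[[0,0.004,0],[0,0.008,0],[0,0.008,0]],"delta_rot":[[0,0,0],[0,0,0],[0,0,0]],"fingers":[-1,-1,-1]}'
python3 -c "
from h import *
o=observe();print(o['position'],o['tool_rot'],o['force'],o['moment'])"
```

```text
clock: 8.75
position: [0.4543, 0.2953, 0.0539]
tool_rot: [3.14, 0.002, 1.57]
force: [10.3, -8.0, -4.4]
grip_width: 0.0125
finger_force: 80.3
clock: 9.05
position: [0.4543, 0.2955, 0.0539]
tool_rot: [3.14, 0.005, 1.569]
force: [9.3, -18.3, 3.7]
grip_width: 0.0126
finger_force: 81.5
[0.45431503 0.29550165 0.05387505] [3.14001341 0.00539101 1.5686835 ] [  9.32505054 -18.26511617   3.68065994] [-3.99968212 -2.39921474  0.61875094]
```

```bash
python3 -m crank '{"linear":[[0.003,-0.004,-0.004],[0.003,-0.006,-0.006],[0.003,-0.006,-0.006],[0.003,-0.006,-0.006],[0.003,-0.006,-0.006]],"delta_rot":[[0,0,0],[0,0,0],[0,0,0],[0,0,0],[0,0,0]],"fingers":[-1,-1,-1,0,0]}'
python3 -m crank '{"linear":[[0,0,0],[0,0,0],[0,0,0.1],[0,0,0.2],[0,0,0.24]],"delta_rot":[[0,0,0],[0,0,0],[0,0,0],[0,0,0],[0,0,0]],"fingers":[0,0,0,0,0]}'
python3 - <<'E'
from h import *
w=snap('wrist','wH'); o=observe(); print(o['position'],o['tool_rot'],o['grip_width'],o['force'])
im=w['image'].astype(int)
for nm,m in(('yel',(im[:,:,0]>180)&(im[:,:,1]>180)&(im[:,:,2]<130)),('red',(im[:,:,0]>190)&(im[:,:,1]<110)&(im[:,:,2]<110))):
  n,l,st,c=cv2.connectedComponentsWithStats(m.astype(np.uint8)); i=1+st[1:,4].argmax(); print(nm,st[i],c[i])
  z=.065 if nm=='yel' else .056
  r=cv2.minAreaRect(np.argwhere(l==i)[:,::-1].astype(np.float32)); print(r,plane(w,*r[0],z,True))
E
```

```text
clock: 9.55
position: [0.4534, 0.2978, 0.0525]
tool_rot: [3.141, -0.0, 1.571]
force: [-0.7, 0.5, -0.3]
grip_width: 0.0409
finger_force: 0.0
clock: 10.05
position: [0.4538, 0.2987, 0.1141]
tool_rot: [3.14, -0.001, 1.571]
force: [0.3, 0.0, -0.4]
grip_width: 0.0432
finger_force: 0.0
[0.45408996 0.29881655 0.11466744] [ 3.13916834e+00 -1.66188573e-03  1.57113295e+00] 0.04229625663685157 [1.99023727 0.29075159 2.1949133 ]
yel [ 301  249   27   93 2332] [313.9712693  293.97813036]
((314.0, 295.0), (92.0, 26.0), 90.0) [0.45509254 0.29138996 0.065     ]
red [ 264  109   66   67 3422] [296.43278784 142.01461134]
((296.5, 142.0), (66.0, 65.0), 90.0) [0.44658999 0.36859202 0.056     ]
```

Run:
```python
from h import *
w=load('wH'); g=cv2.cvtColor(w['image'],cv2.COLOR_RGB2GRAY)
c=np.array([.4464,.3684]); a=np.radians(-90+70.2); d=np.array([np.cos(a),np.sin(a)]); n=np.array([-d[1],d[0]])
for r in (.05,.06,.07,.08,.09,.097):
  print(r,[int(cv2.getRectSubPix(g,(1,1),tuple(map(float,proj(w,[*(c+d*r+n*k*.001),.023],True))))[0,0]) for k in range(-14,11)])
```

```text
0.05 [160, 160, 161, 161, 160, 158, 165, 169, 169, 168, 169, 170, 171, 182, 209, 216, 216, 217, 216, 199, 163, 159, 161, 160, 160]
0.06 [159, 159, 159, 160, 160, 158, 166, 169, 169, 168, 169, 170, 171, 180, 211, 217, 216, 217, 216, 195, 162, 160, 161, 162, 161]
0.07 [159, 159, 159, 159, 156, 157, 167, 169, 169, 169, 169, 170, 170, 180, 212, 216, 216, 218, 216, 193, 160, 159, 159, 158, 158]
0.08 [158, 158, 157, 158, 155, 159, 168, 169, 169, 169, 169, 171, 168, 180, 213, 217, 217, 218, 215, 190, 160, 158, 159, 159, 158]
0.09 [158, 157, 157, 157, 155, 160, 168, 169, 169, 169, 170, 172, 166, 181, 212, 216, 217, 217, 214, 187, 159, 159, 159, 159, 159]
0.097 [157, 157, 158, 157, 156, 163, 168, 170, 170, 169, 170, 170, 167, 187, 214, 216, 217, 218, 215, 183, 156, 156, 156, 156, 156]
```

The blade is flush along the whole wing, with no gap. Next I'll press the button with the fingers shut.

```bash
python3 -m crank '{"linear":[[-0.03,0.14,0],[-0.03,0.28,0],[-0.03,0.28,0],[-0.03,0.28,-0.06],[-0.03,0.28,-0.12]],"delta_rot":[[0,0,0],[0,0,0],[0,0,0],[0,0,0],[0,0,0]],"fingers":[-1,-1,-1,-1,-1]}'
python3 -m crank '{"linear":[[0,0,0],[0,0,-0.02],[0,0,-0.03],[0,0,-0.04],[0,0,-0.04]],"delta_rot":[[0,0,0],[0,0,0],[0,0,0],[0,0,0],[0,0,0]],"fingers":[-1,-1,-1,-1,-1]}'
python3 -c "
from h import *
o=observe();print(o['position'],o['tool_rot'],o['force'],o['grip_width'])"
```

```text
clock: 10.6
position: [0.4458, 0.3673, 0.0806]
tool_rot: [-3.141, 0.001, 1.571]
force: [0.2, -0.4, 0.1]
grip_width: -0.0004
finger_force: 0.0
clock: 11.1
position: [0.446, 0.3681, 0.0723]
tool_rot: [3.141, -0.0, 1.571]
force: [-0.2, -0.1, -0.1]
grip_width: 0.0001
finger_force: 0.0
[0.44595861 0.36807037 0.07231337] [ 3.14140253e+00 -1.52118905e-05  1.57105736e+00] [-0.23613419 -0.09267765 -0.13257465] 6.520934120188741e-05
```

```bash
python3 -m crank '{"linear":[[0,0,-0.008],[0,0,-0.016],[0,0,-0.024],[0,0,-0.032],[0,0,-0.032]],"delta_rot":[[0,0,0],[0,0,0],[0,0,0],[0,0,0],[0,0,0]],"fingers":[-1,-1,-1,-1,-1]}'
python3 -m crank '{"linear":[[0,0,-0.004],[0,0,-0.008],[0,0,-0.008]],"delta_rot":[[0,0,0],[0,0,0],[0,0,0]],"fingers":[-1,-1,-1]}'
```

```text
clock: 11.6
position: [0.4462, 0.369, 0.0656]
tool_rot: [3.14, -0.001, 1.571]
force: [-4.1, -2.3, 21.4]
grip_width: 0.0002
finger_force: 10.5
clock: 11.9
position: [0.4464, 0.3696, 0.0651]
tool_rot: [3.139, -0.002, 1.571]
force: [-9.3, -4.7, 48.8]
grip_width: 0.0001
finger_force: 24.2
```

```bash
python3 -m crank '{"linear":[[0,0,0.1],[0,0,0.24],[0.032,-0.14,0.24],[0.032,-0.286,0.24],[0.032,-0.286,0.24]],"delta_rot":[[0,0,0],[0,0,0],[0,0,0],[0,0,0],[0,0,0]],"fingers":[-1,-1,0,0,0]}'
python3 -m crank '{"linear":[[0,0,0],[0,0,0]],"delta_rot":[[0,0,0],[0,0,0]],"fingers":[0,0]}'
python3 - <<'E'
from h import *
w=snap('wrist','wI'); o=observe(); print(o['position'],o['tool_rot'],o['grip_width'],o['force'])
im=w['image'].astype(int)
for nm,m in(('yel',(im[:,:,0]>180)&(im[:,:,1]>180)&(im[:,:,2]<130)),('red',(im[:,:,0]>190)&(im[:,:,1]<110)&(im[:,:,2]<110))):
  n,l,st,c=cv2.connectedComponentsWithStats(m.astype(np.uint8)); i=1+st[1:,4].argmax(); print(nm,st[i],c[i])
  z=.065 if nm=='yel' else .049
  r=cv2.minAreaRect(np.argwhere(l==i)[:,::-1].astype(np.float32)); print(r,plane(w,*r[0],z,True))
g=cv2.cvtColor(w['image'],cv2.COLOR_RGB2GRAY)
c=np.array([.4464,.3684]); a=np.radians(-90+70.2); d=np.array([np.cos(a),np.sin(a)]); n=np.array([-d[1],d[0]])
for r in (.05,.07,.09,.097):
  print(r,[int(cv2.getRectSubPix(g,(1,1),tuple(map(float,proj(w,[*(c+d*r+n*k*.001),.023],True))))[0,0]) for k in range(-14,11)])
E
```

```text
clock: 12.4
position: [0.4547, 0.2917, 0.1223]
tool_rot: [3.141, 0.003, 1.567]
force: [-0.5, 0.1, 0.7]
grip_width: 0.0422
finger_force: 0.0
clock: 12.6
position: [0.4538, 0.2975, 0.1225]
tool_rot: [3.141, -0.001, 1.572]
force: [-0.2, -0.3, 0.5]
grip_width: 0.0424
finger_force: 0.0
[0.45368601 0.29768743 0.12237028] [ 3.14147453e+00 -7.43305079e-04  1.57225048e+00] 0.04278926133176859 [0.52032292 0.81204162 0.24631824]
yel [ 301  241   26   91 2215] [314.06997743 284.70248307]
((313.5, 286.0), (90.0, 25.0), 90.0) [0.4548246  0.29138439 0.065     ]
red [ 268  108   61   61 2552] [297.89302508 138.16418495]
((298.0, 138.0), (60.0, 60.0), 90.0) [0.44667113 0.36861335 0.049     ]
0.05 [160, 160, 161, 161, 160, 160, 166, 169, 169, 168, 169, 170, 171, 170, 204, 216, 215, 216, 216, 200, 164, 159, 160, 160, 160]
0.07 [159, 160, 159, 158, 155, 159, 168, 169, 169, 169, 169, 171, 165, 169, 207, 216, 216, 217, 216, 196, 162, 158, 159, 158, 158]
0.09 [157, 157, 157, 156, 157, 165, 169, 169, 169, 169, 171, 170, 157, 173, 211, 217, 217, 217, 216, 192, 162, 159, 159, 158, 158]
0.097 [158, 157, 157, 156, 154, 163, 168, 169, 169, 169, 170, 169, 156, 179, 212, 217, 217, 217, 214, 190, 159, 155, 155, 156, 157]
```

```bash
python3 -m crank '{"linear":[[0,0,-0.14],[0,0,-0.276],[0,0,-0.276],[0,0,-0.276],[0,0,-0.276]],"delta_rot":[[0,0,0],[0,0,0],[0,0,0],[0,0,0],[0,0,0]],"fingers":[0,0,0,-1,-1]}' 80
python3 -m crank '{"linear":[[0,0,0],[0,0,0],[0.01,-0.02,0.006],[0.02,-0.05,0.01],[0.02,-0.05,0.1]],"delta_rot":[[0,0,0],[0,0,0],[0,0,0],[0,0,0],[0,0,0]],"fingers":[-1,-1,-1,-1,-1]}'
```

```text
clock: 13.15
position: [0.4543, 0.2976, 0.0548]
tool_rot: [3.14, -0.001, 1.572]
force: [5.2, 0.7, 3.0]
grip_width: 0.0147
finger_force: 3.4
clock: 13.65
position: [0.4583, 0.2815, 0.0768]
tool_rot: [-3.138, 0.003, 1.57]
force: [0.7, -0.9, -3.3]
grip_width: 0.0127
finger_force: 78.7
```

```bash
python3 -m crank '{"linear":[[0,0,0.16],[0,-0.1,0.32],[0,-0.3,0.48],[0,-0.5,0.48],[0,-0.7,0.48]],"delta_rot":[[0,0,0],[0,0,0],[0,0,0],[0,0,0],[0,0,0]],"fingers":[-1,-1,-1,-1,-1]}'
python3 -m crank '{"linear":[[0,-0.2,0],[0,-0.4,0],[0,-0.6,0],[0,-0.78,0],[0,-0.78,0]],"delta_rot":[[0,0,0],[0,0,0],[0,0,0],[0,0,0],[0,0,0]],"fingers":[-1,-1,-1,-1,-1]}'
python3 - <<'E'
from h import *
w=snap('wrist','wJ'); o=observe(); print(o['position'],o['tool_rot'],o['grip_width'],w['xyz'])
im=w['image'].astype(int); p=o['position']
m=(im[:,:,0]>190)&(im[:,:,1]<110)&(im[:,:,2]<110); m[300:]=0
n,l,st,c=cv2.connectedComponentsWithStats(m.astype(np.uint8)); i=1+st[1:,4].argmax(); print(st[i],c[i],plane(w,*c[i],p[2]-.003,True)-p)
# blue bracket mask
b=(im[:,:,2]-im[:,:,0]>35)&(im[:,:,1]<95); b[:, :270]=0; b[110:]=0
n,l,st,c=cv2.connectedComponentsWithStats(b.astype(np.uint8)); print([(x.tolist()) for x in st[1:] if x[4]>60])
print(im[40,270:300].tolist())
for z in(.01,.024):print(proj(w,[.453,.049,z],True),proj(w,[.5129,.020,z],True))
E
```

```text
clock: 14.15
position: [0.4589, 0.1184, 0.1994]
tool_rot: [3.139, 0.0, 1.571]
force: [1.8, -0.0, -4.5]
grip_width: 0.0125
finger_force: 78.9
clock: 14.65
position: [0.4575, -0.0811, 0.1978]
tool_rot: [-3.14, 0.002, 1.563]
force: [1.1, 1.9, -5.0]
grip_width: 0.0126
finger_force: 78.8
[ 0.45788095 -0.07795375  0.19792683] [-3.14075372e+00  9.40205533e-04  1.56529392e+00] 0.012791553677328558 [ 0.45865068 -0.0007097   0.32146781]
[ 244  101   92   92 5817] [289.60185663 146.25803679] [-0.0070882   0.06840474 -0.003     ]
[[306, 53, 87, 57, 255], [563, 55, 21, 43, 331]]
[[148, 159, 169], [149, 159, 169], [148, 159, 169], [149, 159, 169], [148, 158, 169], [148, 159, 169], [148, 159, 169], [148, 159, 168], [148, 159, 169], [148, 159, 169], [148, 159, 169], [149, 159, 169], [150, 160, 170], [149, 159, 169], [149, 159, 169], [149, 159, 170], [149, 160, 169], [148, 158, 168], [148, 158, 168], [148, 158, 168], [148, 158, 168], [148, 157, 167], [147, 157, 167], [148, 158, 168], [144, 154, 167], [124, 141, 164], [94, 121, 161], [72, 108, 160], [64, 104, 159], [65, 105, 160]]
(np.float64(305.1244636612043), np.float64(61.28430124524448)) (np.float64(377.9287191580689), np.float64(96.20765141608919))
(np.float64(304.7727541839148), np.float64(58.570610167361366)) (np.float64(380.9515153107859), np.float64(95.17210183876563))
```

Run:
```python
from h import *
for nm in ('wJ','wJ2'):
  if nm=='wJ2': snap('wrist',nm)
  w=load(nm); im=w['image'].astype(np.float32); D=im[:,:,2]-im[:,:,0]
  s=lambda P:float(cv2.getRectSubPix(D,(1,1),tuple(map(float,proj(w,P,True))))[0,0])
  def edges(P,d,k):
    v=np.array([s(np.array(P)+np.array(d)*q*.0005) for q in range(k)]); t=v>50
    return [round(q*.5,1) for q in range(1,k) if t[q]!=t[q-1]]
  for y in (.040,.044,.030,.02): print('fence x from .430, y',y,edges([.43,y,.024],[1,0,0],80))
  for x in (.450,.457,.460): print('stop y from .02',x,edges([x,.02,.0245],[0,1,0],100))
  for x in (.475,.49,.505,.52): print('wing y from -.04',x,edges([x,-.045,.024],[0,1,0],230))
  print(observe()['position'],w['xyz'])
```

```text
fence x from .430, y 0.04 [17.0, 24.5]
fence x from .430, y 0.044 [17.0, 24.5]
fence x from .430, y 0.03 [17.5, 24.5]
fence x from .430, y 0.02 []
stop y from .02 0.45 [4.5, 47.5]
stop y from .02 0.457 [32.5, 47.5]
stop y from .02 0.46 [32.5, 47.5]
wing y from -.04 0.475 [88.5, 96.5]
wing y from -.04 0.49 [77.0, 85.0]
wing y from -.04 0.505 [65.5, 73.5]
wing y from -.04 0.52 [54.0, 62.5]
[ 0.45788095 -0.07795375  0.19792683] [ 0.45865068 -0.0007097   0.32146781]
fence x from .430, y 0.04 [17.0, 24.5]
fence x from .430, y 0.044 [17.0, 24.0]
fence x from .430, y 0.03 [17.5, 24.5]
fence x from .430, y 0.02 []
stop y from .02 0.45 [8.0, 47.0]
stop y from .02 0.457 [32.0, 47.0]
stop y from .02 0.46 [32.0, 47.5]
wing y from -.04 0.475 [88.5, 96.0]
wing y from -.04 0.49 [77.0, 85.0]
wing y from -.04 0.505 [65.5, 73.5]
wing y from -.04 0.52 [54.0, 62.0]
[ 0.45817933 -0.0759059   0.19800592] [0.45876335 0.00227332 0.3216773 ]
```

Blue bracket: the fence inner face is at x=0.454, the corner is at about (0.454,0.060), and the wing stands at 52.5°, all of which fits the description. I'll lower inside it with clearance, then slide.

```bash
python3 -m crank '{"linear":[[0.033,0.022,-0.18],[0.033,0.022,-0.36],[0.033,0.022,-0.52],[0.033,0.022,-0.552],[0.033,0.022,-0.552]],"delta_rot":[[0,0,0],[0,0,0],[0,0,0],[0,0,0],[0,0,0]],"fingers":[-1,-1,-1,-1,-1]}'
python3 -m crank '{"linear":[[0,0,0],[0,0,-0.008],[0,0,-0.016],[0,0,-0.016],[0,0,-0.016]],"delta_rot":[[0,0,0],[0,0,0],[0,0,0],[0,0,0],[0,0,0]],"fingers":[-1,-1,-1,-1,-1]}'
python3 - <<'E'
from h import *
w=snap('wrist','wK'); o=observe(); print(o['position'],o['tool_rot'],o['force'],w['xyz'])
im=w['image'].astype(int); p=o['position']
m=(im[:,:,0]>190)&(im[:,:,1]<110)&(im[:,:,2]<110); m[300:]=0
n,l,st,c=cv2.connectedComponentsWithStats(m.astype(np.uint8)); i=1+st[1:,4].argmax(); print(c[i],plane(w,*c[i],p[2]-.004,True),plane(w,*c[i],p[2]-.004,True)-p)
E
```

```text
clock: 15.25
position: [0.4667, -0.0679, 0.0598]
tool_rot: [-3.14, -0.0, 1.573]
force: [0.5, -0.2, -4.2]
grip_width: 0.0124
finger_force: 79.2
clock: 15.75
position: [0.4672, -0.069, 0.0563]
tool_rot: [3.141, 0.0, 1.571]
force: [-0.6, 0.3, -3.3]
grip_width: 0.0124
finger_force: 79.3
[ 0.46720471 -0.06892602  0.05624398] [3.14120724e+00 6.53092577e-05 1.57106111e+00] [ 0.0204132  -0.18158521 -4.19091644] [0.46747682 0.01118906 0.1801324 ]
[289.43766122 146.25606191] [0.45978232 0.00247354 0.05224398] [-0.00742238  0.07139956 -0.004     ]
```

```bash
python3 -m crank '{"linear":[[0,0.04,-0.004],[0,0.08,-0.006],[0,0.12,-0.006],[0,0.16,-0.006],[0,0.19,-0.006]],"delta_rot":[[0,0,0],[0,0,0],[0,0,0],[0,0,0],[0,0,0]],"fingers":[-1,-1,-1,-1,-1]}'
python3 -m crank '{"linear":[[-0.012,0,0],[-0.018,0,0],[-0.022,0,0],[-0.026,0,0],[-0.026,0,0]],"delta_rot":[[0,0,0],[0,0,0],[0,0,0],[0,0,0],[0,0,0]],"fingers":[-1,-1,-1,-1,-1]}'
```

```text
clock: 16.3
position: [0.4675, -0.021, 0.0549]
tool_rot: [3.141, 0.001, 1.571]
force: [0.3, -9.8, 8.1]
grip_width: 0.0125
finger_force: 81.0
clock: 16.8
position: [0.463, -0.02, 0.0551]
tool_rot: [3.136, -0.002, 1.573]
force: [12.5, 3.1, -3.5]
grip_width: 0.0124
finger_force: 80.1
```

```bash
python3 -m crank '{"linear":[[0.002,0.01,0],[0.002,0.02,0],[0.002,0.03,0],[0.002,0.038,0],[0.002,0.038,0]],"delta_rot":[[0,0,0],[0,0,0],[0,0,0],[0,0,0],[0,0,0]],"fingers":[-1,-1,-1,-1,-1]}'
python3 -m crank '{"linear":[[0,0.004,0],[0,0.008,0],[0,0.008,0]],"delta_rot":[[0,0,0],[0,0,0],[0,0,0]],"fingers":[-1,-1,-1]}'
```

```text
clock: 17.3
position: [0.4631, -0.0127, 0.0552]
tool_rot: [3.137, 0.001, 1.571]
force: [10.2, -12.2, 4.3]
grip_width: 0.0127
finger_force: 81.1
clock: 17.6
position: [0.4632, -0.0112, 0.0552]
tool_rot: [3.138, 0.001, 1.57]
force: [11.7, -14.0, 4.6]
grip_width: 0.0128
finger_force: 81.2
```

```bash
python3 -m crank '{"linear":[[0,0.004,0.003],[0,0.008,0.003],[0,0.008,0.003]],"delta_rot":[[0,0,0],[0,0,0],[0,0,0]],"fingers":[-1,-1,-1]}'
python3 -m crank '{"linear":[[0,0.004,0],[0,0.008,0],[0,0.008,0]],"delta_rot":[[0,0,0],[0,0,0],[0,0,0]],"fingers":[-1,-1,-1]}'
python3 - <<'E'
from h import *
w=snap('wrist','wL'); o=observe(); print(o['position'],o['tool_rot'],o['force'])
im=w['image'].astype(int); p=o['position']
m=(im[:,:,0]>190)&(im[:,:,1]<110)&(im[:,:,2]<110); m[300:]=0
n,l,st,c=cv2.connectedComponentsWithStats(m.astype(np.uint8)); i=1+st[1:,4].argmax(); print(c[i],plane(w,*c[i],.049,True))
E
```

```text
clock: 17.9
position: [0.463, -0.0107, 0.0558]
tool_rot: [3.138, 0.003, 1.569]
force: [13.7, -24.7, -2.7]
grip_width: 0.0128
finger_force: 80.2
clock: 18.2
position: [0.463, -0.0104, 0.0559]
tool_rot: [3.138, 0.005, 1.567]
force: [15.6, -36.7, 1.6]
grip_width: 0.0126
finger_force: 81.1
[ 0.4630001  -0.01042343  0.05588311] [3.13844433 0.00510515 1.5674981 ] [ 15.89546544 -35.66839547   1.07469154]
[287.62880501 147.3463211 ] [0.45506113 0.06048514 0.049     ]
```

It is against the stop: the force rises without any travel. I'll relax the load, set the gauge down, release and rise.

```bash
python3 -m crank '{"linear":[[0.003,-0.008,0],[0.005,-0.013,-0.005],[0.005,-0.013,-0.006],[0.005,-0.013,-0.006],[0.005,-0.013,-0.006]],"delta_rot":[[0,0,0],[0,0,0],[0,0,0],[0,0,0],[0,0,0]],"fingers":[-1,-1,-1,0,0]}'
python3 -m crank '{"linear":[[0,0,0],[0,0,0],[0,0,0.1],[0,0,0.2],[0,0,0.24]],"delta_rot":[[0,0,0],[0,0,0],[0,0,0],[0,0,0],[0,0,0]],"fingers":[0,0,0,0,0]}'
python3 - <<'E'
from h import *
w=snap('wrist','wM'); o=observe(); print(o['position'],o['tool_rot'],o['grip_width'],o['force'])
im=w['image'].astype(int)
for nm,m in(('yel',(im[:,:,0]>180)&(im[:,:,1]>180)&(im[:,:,2]<130)),('red',(im[:,:,0]>190)&(im[:,:,1]<110)&(im[:,:,2]<110))):
  n,l,st,c=cv2.connectedComponentsWithStats(m.astype(np.uint8)); i=1+st[1:,4].argmax()
  z=.065 if nm=='yel' else .049
  r=cv2.minAreaRect(np.argwhere(l==i)[:,::-1].astype(np.float32)); print(nm,r,plane(w,*r[0],z,True))
g=cv2.cvtColor(w['image'],cv2.COLOR_RGB2GRAY); B=im[:,:,2]-im[:,:,0]
c=np.array([.4548,.0603]); a=np.radians(-90+70.2); d=np.array([np.cos(a),np.sin(a)]); n=np.array([-d[1],d[0]])
for r in (.05,.07,.09,.097,.105):
  Q=[tuple(map(float,proj(w,[*(c+d*r+n*k*.001),.023],True))) for k in range(-14,11)]
  print(r,[int(cv2.getRectSubPix(g,(1,1),q)[0,0]) for q in Q]); print('  B-R',[int(cv2.getRectSubPix(B.astype(np.float32),(1,1),q)[0,0]) for q in Q])
E
```

```text
clock: 18.75
position: [0.4621, -0.0089, 0.0538]
tool_rot: [-3.141, -0.0, 1.571]
force: [0.4, 0.5, -0.3]
grip_width: 0.0409
finger_force: 0.0
clock: 19.25
position: [0.4628, -0.0089, 0.1153]
tool_rot: [3.14, -0.0, 1.571]
force: [-0.3, -0.3, 0.4]
grip_width: 0.0429
finger_force: 0.0
[ 0.46314294 -0.00901979  0.11581837] [3.13901241e+00 1.77272646e-05 1.57112425e+00] 0.04281474506761168 [1.96687249 0.58690698 3.03371856]
yel ((313.5, 296.5), (91.0, 25.0), 90.0) [ 0.46386387 -0.01777804  0.065     ]
red ((296.0, 144.0), (62.0, 62.0), 90.0) [0.45502755 0.05942054 0.049     ]
0.05 [164, 164, 164, 163, 160, 166, 169, 170, 169, 169, 171, 172, 150, 110, 103, 103, 104, 102, 102, 140, 164, 165, 165, 165, 164]
  B-R [18, 18, 19, 18, 14, 11, 12, 12, 12, 12, 12, 12, 23, 73, 95, 96, 96, 96, 76, 26, 19, 19, 19, 19, 19]
0.07 [162, 162, 163, 162, 161, 168, 170, 170, 170, 170, 172, 168, 132, 100, 99, 99, 99, 97, 108, 148, 164, 164, 164, 163, 163]
  B-R [19, 19, 19, 17, 13, 12, 13, 12, 12, 12, 12, 12, 35, 89, 99, 99, 98, 97, 57, 22, 20, 19, 19, 19, 19]
0.09 [164, 164, 164, 161, 165, 169, 170, 170, 170, 171, 173, 159, 116, 97, 95, 96, 96, 95, 116, 155, 163, 163, 163, 163, 164]
  B-R [19, 19, 19, 16, 11, 12, 13, 13, 12, 12, 12, 14, 49, 96, 101, 101, 101, 92, 42, 20, 19, 19, 19, 19, 18]
0.097 [162, 162, 162, 160, 165, 170, 171, 171, 170, 171, 172, 155, 113, 97, 96, 96, 95, 94, 120, 157, 164, 164, 164, 164, 164]
  B-R [19, 19, 19, 16, 11, 12, 12, 12, 12, 12, 12, 16, 56, 98, 102, 101, 103, 91, 39, 20, 19, 19, 19, 19, 19]
0.105 [161, 161, 161, 161, 161, 162, 162, 162, 162, 163, 162, 151, 116, 96, 94, 94, 94, 98, 135, 160, 162, 163, 163, 163, 162]
  B-R [19, 19, 19, 19, 20, 19, 19, 18, 18, 19, 19, 25, 65, 99, 103, 102, 101, 81, 32, 19, 19, 19, 19, 19, 19]
```

The blade is flush with the blue wing at about 69.7°, against 70.2° on the aluminium one. The pivot is within about 1 mm of the corner, and the gripper is clear.

```bash
python3 -m crank '{"linear":[[0,0,0.1],[0,0,0.2],[0,0,0.24]],"delta_rot":[[0,0,0],[0,0,0],[0,0,0]],"fingers":[0,0,0]}'
python3 -c "
from workcell import bot
print(bot.job_done())"
```

```text
clock: 19.6
position: [0.4627, -0.009, 0.1747]
tool_rot: [3.14, 0.0, 1.571]
force: [-0.1, -0.0, -0.6]
grip_width: 0.0426
finger_force: 0.0
the job is handed in; nothing more can be done
None
```

The job is handed in at about 20 s of robot time, with no verdict returned: the clamped gauge lies released in the blue corner, pivot about 1 mm from it and blade flush, with the blue wing at about 69.7° against the aluminium wing's 70.2°.

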